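# Fold the bur rack down and shut the case

### The arm

A 7-joint arm with a two-finger parallel gripper is mounted at the origin on the work surface. World frame = base frame: x ahead of the robot, y to its left, z up, the work surface at z = 0. Lengths are in m, angles in rad, forces in N, time in s.
With the tool pointing down it reaches from about 0.4 to 0.85 m from the base axis. Payload 10.4 kg.
Tool frame: the origin (TCP) lies between the finger pads; the fingertips stand 8 mm ahead of it and the grasp point (between the pads) lies 11 mm behind it; z points along the fingers, x is the direction in which the jaws open and shut, and the axes are right-handed (so a half turn about z gives the same grasp; the last joint's range is limited). The gripper opens to 87 mm and grips with 3 to 60 N. Pads are 19 mm wide; open, the fingers measure 117 mm over their backs; the gripper's body (75 mm by 190 mm) begins 51 mm behind the grasp point.
Start: joints at [1.139, 0.332, -0.065, 1.46, 0.022, 1.35, -0.088], TCP at [0.248, -0.574, 0.231] pointing down, gripper open.
Joint ranges: [-2.6, 2.6], [-0.5, 2.12], [-1.47, 1.34], [0.16, 2.42], [-1.27, 4.41], [0.06, 2.06], [-2.6, 2.6]. Speed limits (rad/s): [2.22, 2.22, 2.79, 2.79, 3.14, 3.14, 3.14].

### API

Orientations are given as a unit quaternion [x, y, z, w].
In Python, from bench import r, viewer gives the robot as it stands.
- The arm moves only by the tool apply_moves, never from a script. Its argument "increments" is a list of rows, each an object with "grip": the closure in counts, from 0 (fully open) to 255 (shut); "xyz": the shift along the tool's x, y, z in mm, a list of three; "rotation": the turn, a rotation vector about the tool's x, y, z in degrees, a list of three. A call has 1 to 5 rows; each row is the pose to reach, as a shift and turn from the pose measured when the call began, along the tool's axes at that moment; what a row does not reach only later rows make up. A row lasts 1/8 s, in which the tool goes at most 62.5 mm and 10.7 degrees, less where a joint would pass 70% of its speed; a pose out of reach is approached as far as the arm can. A call with a gripper value outside its range is refused whole. The fingers move at their own pace and stop on an object; "squeeze" is the grip in N (left out, the last holds). Time passes only in rows, so rows that repeat a pose let the fingers close. It gives the time, the measured TCP pose, the force and the opening at its end, in the units of the state.
- r.read_state(): the state, without advancing time (a new reading comes with each control period).
- viewer.camera(name): name is "side" or "top"; returns a dict with "img" (420x560x3 uint8, blue, green, red), "range_z" (420x560 float32, m along the optical axis (not along the pixel's ray), 0 where there is no reading), "vertical_fov" (degrees; the focal length in pixels is half the picture's height over the tangent of half this angle, whatever the lens; pixels are square), "cx", "cy" (the principal point, pixels), "rvec" (rotation vector, rad) and "tvec" (3), from world to camera coordinates, as OpenCV has them. Camera axes: x right, y down, z forward; pixel columns grow to the right and rows downward; lengths in m; the calibration is good to about 2 mm. A picture is of the moment at which its call begins.
- r.close_job(): hands the job in, once; it reports no verdict.
The state is a dict: "time": time; "joint_positions": joint angles; "joint_vel": joint speeds; "joint_torque": joint torques, N m; "ee_pos": TCP position; "eef_rot": TCP orientation; "ft_force": force on the tool from outside, world axes, zero at the start; "torque": the same for the moment, N m; "width": finger opening in m.
Only numpy, scipy, OpenCV 4.12 (cv2) and the standard library are available. Lean on these libraries where they do the work, as an engineer would, in place of code of your own. Each camera call takes 0.05 s, during which the arm holds its last target.

### The job

The grey bur case on the dental bench stands open with its metal bur rack upright. With the fingertips, first push the rack over until it lies flat inside the case, then swing the lid over and press it fully shut. Do not lift or shift the case, and do not lift or disturb the things standing around it.

Things in the scene. Friction and masses are not known exactly. Their poses are not given: they have to be found in the camera images.
- case: grey plastic instrument case, loose on the bench but heavy (2 to 3 kg): an open tray 150 (x) x 140 (y) x 45 mm high, walls 5 mm. Origin at the centre of its underside; z up, +x from the front wall (robot's side) to the lid hinge at the rear, y along the hinges. Turned by up to 0.6 rad from the world axes.
- rack (a joint): bur rack, an aluminium plate 84 long, 112 wide, 5 mm thick, hinged inside the case's front wall. 0 = flat in the case, upper face 8.5 mm below the rim; 1.57 = upright; at most 1.7; starts 1.4 to 1.65. Folds away from the robot, to case +x. Its robot-side face is smooth and becomes the upper face; burs are clipped on the other. Stiff hinge: stays where left; about 2 N near its edge moves it.
- rack_hinge (a point): middle of the rack's hinge line, 60 mm in front of the case's centre (case x = -60 mm), 34 mm above its underside; it is the centre of the plate's thickness. Axes as the case.
- rack_edge (a point): middle of the rack's free edge, 84 mm from rack_hinge, in the middle of the plate's thickness; turns with the rack
- lid (a joint): lid of the case, a flat grey plate 150 x 140 x 5 mm hinged on the rear (case +x) top edge. 0 = fully shut on the rim; 1.57 = upright; starts leaning back at 1.7 to 1.85; at most 2.0. Stiff hinge: stays where left, so it must be pushed from behind and then pressed all the way down; about 4 N near its edge moves it. It cannot pass the rack while the rack stands up.
- lid_hinge (a point): middle of the lid's hinge line, 73 mm behind the case's centre (case x = +73 mm), 47 mm above its underside; in the middle of the lid's thickness to 1 mm. Axes as the case.
- lid_edge (a point): middle of the lid's free edge, 148 mm from lid_hinge, in the middle of the lid's thickness; a thumb tab 30 mm wide sticks out 9 mm further. Turns with the lid
- jar: bystander: upright can with paper label and grey-white cap, diameter 60 mm, height 85 mm; origin at the centre of its underside; stands close beside the case
- burstand: bystander: small white round bur stand, diameter 60 mm, height 50 mm with its pins; origin at the centre of its underside; stands close beside the case
- cast: bystander: plaster tooth model 45 x 60 x 29 mm; origin at the centre of its underside; stands just in front of the case
- handpiece: bystander: steel handpiece lying on two small feet, 120 mm long (its x), 30 mm wide, 25 mm high; origin under its middle; lies behind the case
- beaker: bystander: glass beaker, diameter 62 mm, height 75 mm, away to the left; origin at the centre of its underside
- waxknife: bystander: spatula with wooden handle, 170 mm long, lying away to the right
- benchbrush: bystander: brush with wooden handle, 170 mm long, lying away to the left
Things that resemble listed ones, but are neither listed nor needed, are in the scene too. What is meant by the case is not red, and is the larger of those in its own colour.

How it is judged:
By the outcome, as a careful person would: the job done as asked, in the order asked, and still so for the second after the job is handed in, with the robot touching nothing.
It also fails if it takes over 53 s, if anything falls off the work surface, if the arm or the gripper's body presses on something with over 40 N, if the wrist force passes 120 N, or if a joint passes its speed limit or range.

## Working session

There is one attempt and no reset: what is moved stays moved. The work goes in short steps, Python scripts to look and compute and a tool call to move; the robot and the scene stay as the last step left them, time stands still between calls to the robot, and variables do not carry over. Pictures are saved under pics/ and viewed, and the job is handed in when it is done.

Besides the shell and the picture viewer there is one more tool, called after "Emit:" as name(argument=value, ...), one argument or row to a line, values as JSON. apply_moves: Moves the arm, as the interface text tells. Its arguments: {"type":"object","properties":{"increments":{"type":"array","items":{"type":"object","properties":{"grip":{"type":"number"},"xyz":{"type":"array","items":{"type":"number"}},"rotation":{"type":"array","items":{"type":"number"}}}}},"squeeze":{"type":"number"}},"required":["increments"]}

```bash
mkdir -p pics; ls; cat > h.py <<'E'
import numpy as np,cv2
from bench import r,viewer
def shot(n,tag):
    c=viewer.camera(n); cv2.imwrite(f'pics/{tag}.png',c['img']); np.savez(f'pics/{tag}.npz',**c); return c
def load(tag): return dict(np.load(f'pics/{tag}.npz'))
def K(c):
    h=c['img'].shape[0]; f=h/2/np.tan(np.radians(float(c['vertical_fov']))/2); return f,float(c['cx']),float(c['cy'])
def cloud(c):
    f,cx,cy=K(c); Z=c['range_z']; v,u=np.mgrid[:Z.shape[0],:Z.shape[1]]
    P=np.stack([(u-cx)/f*Z,(v-cy)/f*Z,Z],-1); R=cv2.Rodrigues(np.array(c['rvec'],float))[0]
    W=(P-np.array(c['tvec'],float).ravel())@R; W[Z==0]=np.nan; return W
E
python3 - <<'E'
from h import *
for n in ('side','top'):
    c=shot(n,n+'0'); print(n,K(c),c['rvec'],c['tvec'])
print(r.read_state())
E
```

```text
pics
side (np.float64(437.51796017163576), 276.93964213464193, 211.71124385336265) [ 0.56108282 -2.58331258  1.32616634] [0.46848025 0.17513557 1.22909046]
top (np.float64(394.4375467881281), 278.67237000308256, 207.38427019196644) [ 2.17411886 -2.17346857  0.1115661 ] [-0.00849193  0.5373208   1.33785928]
{'time': 0.1, 'joint_positions': array([ 1.13940607,  0.3327539 , -0.06470402,  1.46080743,  0.02164297,
        1.34988764, -0.0885014 ]), 'joint_vel': array([-0.00103931, -0.00228611, -0.0009065 , -0.00477283,  0.00238753,
        0.00172254,  0.00036193]), 'joint_torque': array([ 2.74567989e-03, -6.24545860e+01,  2.55693588e-02, -3.90715742e+01,
       -6.14525378e-02,  3.66708613e-02,  1.20257009e-04]), 'ee_pos': array([ 0.2483026 , -0.57322424,  0.22989154]), 'eef_rot': array([ 8.35920635e-01, -5.48850030e-01, -5.08415158e-04, -2.78927111e-04]), 'ft_force': array([ 0.10034604, -0.59082082,  1.51467844]), 'torque': array([-0.02421703,  0.01978477,  0.04122057]), 'width': 0.08681503037756855}
```

View pics/side0.png

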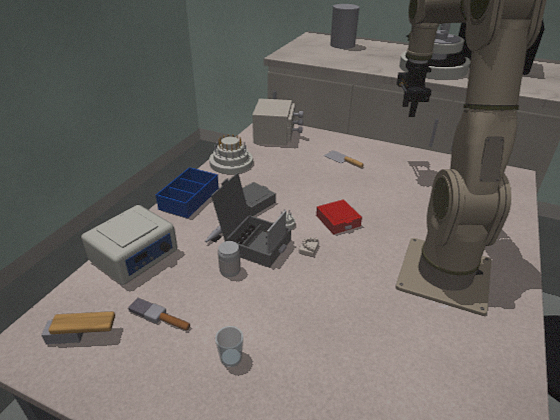

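View pics/top0.png

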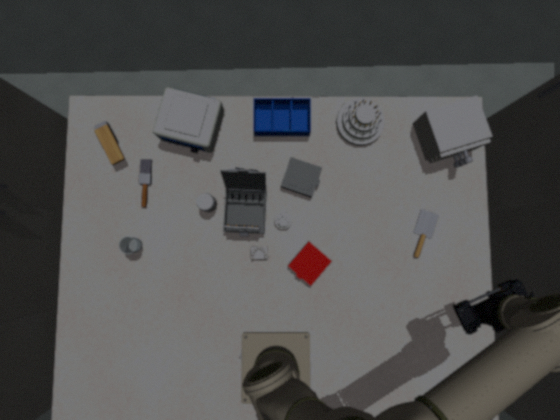

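Candidates in the top view are an open grey case at (245,203), a smaller closed grey box at (301,178) and a red box at (310,263). The open grey one fits: it is grey, the larger of the two, and has an upright rack and lid. I'll confirm with an enlarged crop and measure it.

```bash
python3 - <<'E'
from h import *
s=load('side0');t=load('top0')
a=cv2.resize(s['img'][165:285,190:340],None,fx=4,fy=4,interpolation=cv2.INTER_CUBIC)[:, :]
b=cv2.resize(t['img'][155:275,185:335],None,fx=4,fy=4,interpolation=cv2.INTER_CUBIC)
cv2.imwrite('pics/crop_side.png',a);cv2.imwrite('pics/crop_top.png',b)
for n,c in(('s',s),('t',t)):
    W=cloud(c); 
    for (u,v) in ([(265,250),(232,205),(278,236),(229,245),(310,245)] if n=='s' else [(245,215),(245,180),(245,203),(206,202),(259,253),(282,223),(301,178)]): print(n,u,v,W[v,u].round(4))
E
```

```text
s 265 250 [0.4967 0.1243 0.0062]
s 232 205 [0.6147 0.1004 0.119 ]
s 278 236 [0.4665 0.0985 0.0509]
s 229 245 [0.5542 0.2299 0.086 ]
s 310 245 [0.3792 0.0604 0.0184]
t 245 215 [0.5127 0.1097 0.0029]
t 245 180 [0.615  0.1002 0.1334]
t 245 203 [0.555  0.11   0.0038]
t 206 202 [0.549 0.232 0.088]
t 259 253 [0.3804 0.0593 0.0172]
t 282 223 [ 0.4828 -0.0197  0.035 ]
t 301 178 [ 0.6374 -0.0851  0.0425]
```

View pics/crop_side.png

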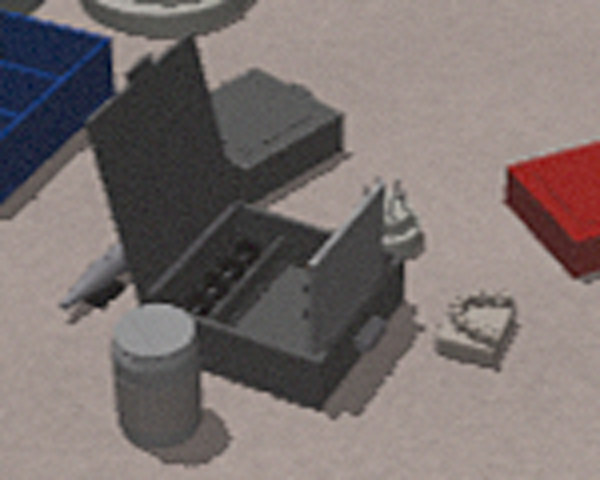

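View pics/crop_top.png

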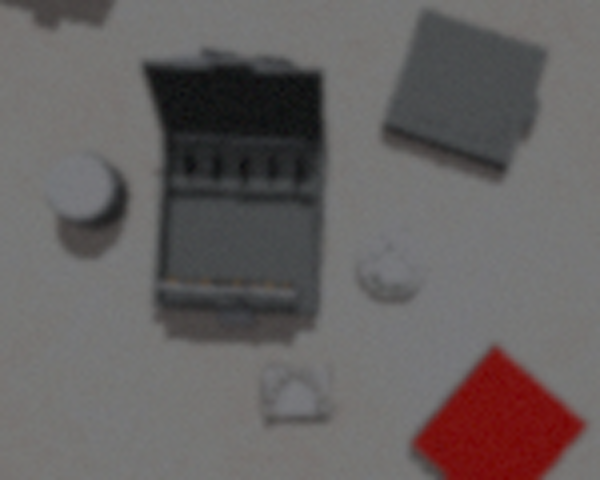

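The crops confirm it: the open grey case has an upright plate with burs and a lid leaning back. In the top crop the jar is to its left, the bur stand to its right and the tooth cast in front. Next I'll fit the planes.

```bash
python3 - <<'E'
from h import *
s=load('side0');t=load('top0')
P=[]
for c,(u0,u1,v0,v1) in((s,(205,295,170,275)),(t,(215,275,160,245))):
    W=cloud(c)[v0:v1,u0:u1].reshape(-1,3); P.append(W[np.isfinite(W).all(1)])
S,T=P
# rim (top view): z 38..52mm
for n,Q in(('S',S),('T',T)):
    m=(abs(Q[:,2]-.045)<.004)&(Q[:,0]<.62)&(Q[:,0]>.42)&(Q[:,1]<.2)&(Q[:,1]>.02)
    q=Q[m]; rc=cv2.minAreaRect((q[:,:2]*1000).astype(np.float32)); print(n,'rim',len(q),rc,cv2.boxPoints(rc).round(0).tolist())
# lid plane from side: z>.06, x>.56
def plane(q):
    for _ in range(5):
        m=q.mean(0);u,sv,vt=np.linalg.svd(q-m);d=(q-m)@vt[2];q=q[abs(d)<max(.003,2*d.std()*.9)]
    return m,vt[2],len(q),d.std(),q
for n,Q in(('S',S),('T',T)):
    q=Q[(Q[:,2]>.06)&(Q[:,0]>.56)&(Q[:,1]<.2)]; m,nn,k,sd,q=plane(q); nn*=-np.sign(nn[0])
    print(n,'lid',m.round(4),nn.round(4),k,sd.round(4),'zmax',q[:,2].max().round(3),'y',np.percentile(q[:,1],[1,99]).round(3),'x top',q[q[:,2]>q[:,2].max()-.01].mean(0).round(3), 'tilt',np.degrees(np.arctan2(nn[2],-nn[0])), 'yaw',np.degrees(np.arctan2(-nn[1],-nn[0])))
    q=Q[(Q[:,2]>.055)&(Q[:,0]<.53)&(Q[:,0]>.42)&(Q[:,1]<.2)&(Q[:,1]>0.02)]; m,nn,k,sd,q=plane(q); nn*=np.sign(nn[0])
    print(n,'rack',m.round(4),nn.round(4),k,sd.round(4),q.min(0).round(3),q.max(0).round(3),'yaw',np.degrees(np.arctan2(nn[1],nn[0])))
    print(q[q[:,2]>q[:,2].max()-.006].mean(0))
# profile lid points near y=.105
for Q in (S,T):
    q=Q[(abs(Q[:,1]-.11)<.012)&(Q[:,0]>.42)]; q=q[np.argsort(q[:,0])]; print((q[::6]*1000).round(0).tolist())
E
```

```text
S rim 305 ((528.3716430664062, 107.51116943359375), (146.01519775390625, 150.47857666015625), 87.02880859375) [[449.0, 39.0], [600.0, 31.0], [607.0, 177.0], [457.0, 184.0]]
T rim 202 ((525.0917358398438, 109.4649658203125), (140.4643096923828, 148.06219482421875), 87.24020385742188) [[448.0, 43.0], [596.0, 36.0], [602.0, 176.0], [455.0, 183.0]]
S lid [0.6189 0.1071 0.1289] [-0.9742  0.0479  0.2206] 1273 0.0013 zmax 0.201 y [0.035 0.173] x top [0.634 0.103 0.195] tilt 12.75799892486041 yaw -2.814540076313697
S rack [0.4663 0.1148 0.0891] [ 0.9986 -0.0503  0.0146] 329 0.001 [0.462 0.052 0.055] [0.472 0.168 0.12 ] yaw -2.88609437245173
[0.46601162 0.11382244 0.11727402]
T lid [0.6169 0.1041 0.1346] [-0.9735  0.0446  0.2245] 745 0.001 zmax 0.204 y [0.036 0.173] x top [0.632 0.104 0.198] tilt 12.984048696189355 yaw -2.622891643766906
T rack [0.4672 0.1111 0.1108] [ 0.9761 -0.0463  0.2122] 90 0.0016 [0.462 0.058 0.071] [0.473 0.167 0.125] yaw -2.7172017156468624
[0.46504817 0.10965643 0.12023678]
[[420.0, 99.0, -2.0], [422.0, 110.0, 2.0], [426.0, 100.0, 1.0], [430.0, 114.0, -1.0], [433.0, 
[... 4215 characters left out ...]
77.0], [605.0, 107.0, 92.0], [607.0, 118.0, 80.0], [608.0, 100.0, 93.0], [610.0, 106.0, 101.0], [612.0, 102.0, 114.0], [614.0, 101.0, 123.0], [614.0, 111.0, 117.0], [616.0, 117.0, 127.0], [618.0, 103.0, 137.0], [620.0, 119.0, 143.0], [621.0, 108.0, 154.0], [622.0, 105.0, 151.0], [623.0, 98.0, 159.0], [625.0, 110.0, 167.0], [626.0, 100.0, 179.0], [628.0, 105.0, 185.0], [629.0, 100.0, 181.0], [630.0, 102.0, 190.0], [632.0, 108.0, 196.0], [634.0, 107.0, 201.0], [673.0, 113.0, 19.0], [679.0, 121.0, 7.0], [684.0, 108.0, 4.0], [687.0, 118.0, 4.0], [689.0, 101.0, -5.0], [693.0, 101.0, -5.0], [695.0, 112.0, -1.0], [699.0, 108.0, -0.0], [702.0, 112.0, -1.0], [707.0, 105.0, -3.0], [710.0, 112.0, 0.0]]
```

```bash
cat >> h.py <<'E'
from scipy.spatial.transform import Rotation as Ro
YAW=np.radians(-2.75); C=np.array([.526,.109,0]); Rc=Ro.from_euler('z',YAW).as_matrix()
def case(x,y,z): return C+Rc@np.array([x,y,z])/1000   # case mm -> world m
def tgt(*pts,yaw=np.pi/2+YAW):
    s=r.read_state(); R=Ro.from_quat(s['eef_rot']); p=np.array(s['ee_pos'])
    Rt=Ro.from_matrix(np.array([[np.cos(yaw),np.sin(yaw),0],[np.sin(yaw),-np.cos(yaw),0],[0,0,-1]]))
    print('t',s['time'],'pos',p.round(4),'case',((p-C)@Rc*1000).round(1),'F',np.round(s['ft_force'],1),'j',np.round(s['joint_positions'],2),'w',s['width'].__round__(4))
    print('rot',np.degrees((R.inv()*Rt).as_rotvec()).round(1))
    for q in pts: print(' inc',((R.inv().apply(np.array(q)-p))*1000).round(1))
E
python3 -c "
from h import *
tgt([.45,-.25,.26],case(-95,3,250),case(-95,3,113))"
```

```text
t 0.1 pos [ 0.2483 -0.5732  0.2299] case [-244.6 -694.8  229.9] F [ 0.1 -0.6  1.5] j [ 1.14  0.33 -0.06  1.46  0.02  1.35 -0.09] w 0.0868
rot [-1.000e-01  0.000e+00 -1.538e+02]
 inc [-216.4 -313.6  -29.9]
 inc [-560.2 -442.1  -19.5]
 inc [-560.1 -442.1  117.5]
```

Emit:
apply_moves(
  increments=[
    {"xyz":[-35,-50,-10],"rotation":[0,0,-10],"grip":255},
    {"xyz":[-70,-100,-20],"rotation":[0,0,-20],"grip":255},
    {"xyz":[-105,-150,-30],"rotation":[0,0,-30],"grip":255},
    {"xyz":[-140,-200,-30],"rotation":[0,0,-40],"grip":255},
    {"xyz":[-175,-250,-30],"rotation":[0,0,-50],"grip":255},
  ],
  squeeze=20,
)

```text
time: 0.72
ee_pos: [0.4088, -0.3114, 0.26]
eef_rot: [0.99, -0.141, -0.0, -0.0]
ft_force: [0.4, -0.8, -0.2]
width: 0.0448
```

```bash
python3 -c "
from h import *
tgt([.45,-.25,.26],[.48,-.05,.26],case(-95,3,250))"
```

```text
t 0.725 pos [ 0.4088 -0.3114  0.26  ] case [ -96.9 -425.5  260. ] F [ 0.4 -0.8 -0.2] j [ 0.9   0.09 -0.35  1.69  0.03  1.37  0.25] w 0.0448
rot [-1.000e-01  0.000e+00 -1.035e+02]
 inc [ 22.4 -70.5   0. ]
 inc [-4.800e+00 -2.709e+02  2.000e-01]
 inc [ -98.2 -417.1   10.4]
```

Emit:
apply_moves(
  increments=[
    {"xyz":[10,-55,0],"rotation":[0,0,-10],"grip":255},
    {"xyz":[10,-110,0],"rotation":[0,0,-20],"grip":255},
    {"xyz":[5,-165,0],"rotation":[0,0,-30],"grip":255},
    {"xyz":[0,-220,0],"rotation":[0,0,-40],"grip":255},
    {"xyz":[-5,-270,0],"rotation":[0,0,-50],"grip":255},
  ],
)

```text
time: 1.35
ee_pos: [0.4795, -0.0488, 0.2601]
eef_rot: [0.956, 0.293, -0.0, -0.0]
ft_force: [0.6, 0.4, -0.6]
width: 0.0017
```

```bash
python3 -c "
from h import *
tgt(case(-95,3,250))"
```

```text
t 1.35 pos [ 0.4795 -0.0488  0.2601] case [ -38.9 -159.9  260.1] F [ 0.6  0.4 -0.6] j [ 0.63  0.04 -0.63  1.75  0.02  1.36  0.59] w 0.0017
rot [ -0.1  -0.  -53.1]
 inc [  52.8 -163.9   10.2]
```

Emit:
apply_moves(
  increments=[
    {"xyz":[10,-33,2],"rotation":[0,0,-10.6],"grip":255},
    {"xyz":[20,-66,4],"rotation":[0,0,-21.2],"grip":255},
    {"xyz":[31,-99,6],"rotation":[0,0,-31.8],"grip":255},
    {"xyz":[42,-132,8],"rotation":[0,0,-42.4],"grip":255},
    {"xyz":[53,-164,10],"rotation":[0,0,-53],"grip":255},
  ],
)

```text
time: 1.98
ee_pos: [0.4308, 0.1177, 0.25]
eef_rot: [0.723, 0.691, -0.0, -0.0]
ft_force: [0.6, -0.2, 0.0]
width: 0.0008
```

```bash
python3 -c "
from h import *
tgt(case(-95,3,250),case(-95,3,113),case(-85,3,113))
shot('side','side1');shot('top','top1')
c=load('side1');cv2.imwrite('pics/side1c.png',cv2.resize(c['img'][100:290,160:400],None,fx=3,fy=3))"
```

```text
t 1.975 pos [0.4308 0.1177 0.25  ] case [-95.5   4.1 250. ] F [ 0.6 -0.2  0. ] j [ 0.47 -0.05 -0.8   1.84 -0.04  1.34  1.21] w 0.0008
rot [-0.1 -0.   0.2]
 inc [-1.1  0.5  0. ]
 inc [ -1.2   0.7 137. ]
 inc [ -1.2  10.7 137. ]
```

View pics/side1c.png

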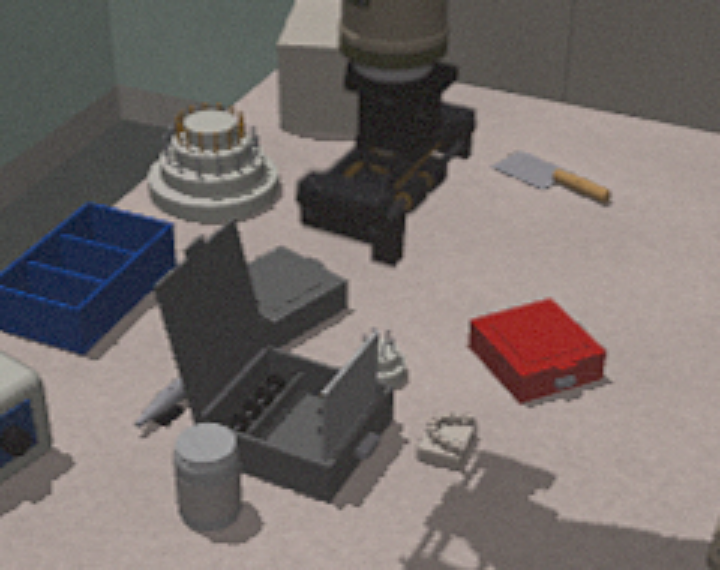

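The picture shows the closed gripper at crop (390,240), upright and in front of the rack at (350,390), with the jaw axis along the case's y. Tool y is case +x. I'll descend and push.

Emit:
apply_moves(
  increments=[
    {"xyz":[0,-3,50],"grip":255},
    {"xyz":[0,-3,100],"grip":255},
    {"xyz":[0,-3,137],"grip":255},
    {"xyz":[0,0,137],"grip":255},
  ],
)

```text
$.increments[0]: bad value
```

Emit:
apply_moves(
  increments=[
    {"xyz":[0,6,0],"grip":255},
    {"xyz":[0,12,0],"grip":255},
    {"xyz":[0,18,0],"grip":255},
    {"xyz":[0,24,0],"grip":255},
  ],
)

```text
$.increments[0]: bad value
```

```bash
python3 -c "
from h import *
tgt()
shot('side','side2');shot('top','top2')
c=load('side2');cv2.imwrite('pics/side2c.png',cv2.resize(c['img'][130:290,180:380],None,fx=3.5,fy=3.5))"
```

```text
t 2.075 pos [0.4301 0.1201 0.2501] case [-96.3   6.5 250.1] F [0.3 0.  0. ] j [ 0.47 -0.05 -0.8   1.84 -0.04  1.34  1.21] w 0.0006
rot [-0.1 -0.1  0.4]
```

View pics/side2c.png

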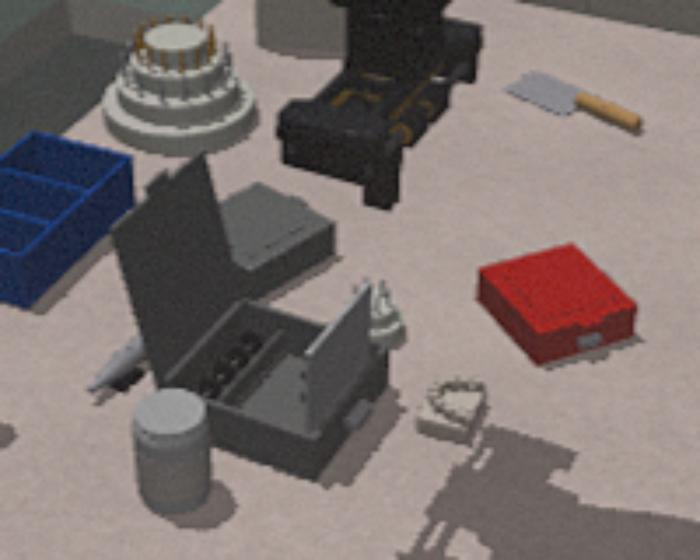

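The calls were refused because every row needs a rotation, so nothing moved. I'll send them again.

Emit:
apply_moves(
  increments=[
    {"xyz":[-3,-3,50],"rotation":[0,0,0],"grip":255},
    {"xyz":[-3,-3,100],"rotation":[0,0,0],"grip":255},
    {"xyz":[-3,-3,137],"rotation":[0,0,0],"grip":255},
    {"xyz":[-3,0,137],"rotation":[0,0,0],"grip":255},
  ],
)

```text
time: 2.68
ee_pos: [0.4294, 0.1123, 0.1111]
eef_rot: [0.726, 0.688, -0.002, -0.002]
ft_force: [0.9, -0.1, -0.1]
width: 0.0004
```

Emit:
apply_moves(
  increments=[
    {"xyz":[0,7,0],"rotation":[0,0,0],"grip":255},
    {"xyz":[0,14,0],"rotation":[0,0,0],"grip":255},
    {"xyz":[0,21,0],"rotation":[0,0,0],"grip":255},
    {"xyz":[0,28,0],"rotation":[0,0,0],"grip":255},
    {"xyz":[0,28,0],"rotation":[0,0,0],"grip":255},
  ],
)

```text
time: 3.3
ee_pos: [0.4579, 0.1109, 0.1111]
eef_rot: [0.726, 0.688, -0.002, -0.002]
ft_force: [0.1, 0.2, 0.5]
width: 0.0007
```

```bash
python3 -c "
from h import *
tgt()
shot('side','side2');shot('top','top2')
c=load('side2');cv2.imwrite('pics/side2c.png',cv2.resize(c['img'][130:290,180:380],None,fx=3.5,fy=3.5))"
```

```text
t 3.3 pos [0.4579 0.1109 0.1111] case [-68.1  -1.4 111.1] F [0.1 0.2 0.5] j [ 0.42  0.19 -0.8   1.96  0.15  1.06  1.07] w 0.0007
rot [-0.3 -0.  -0.3]
```

View pics/side2c.png

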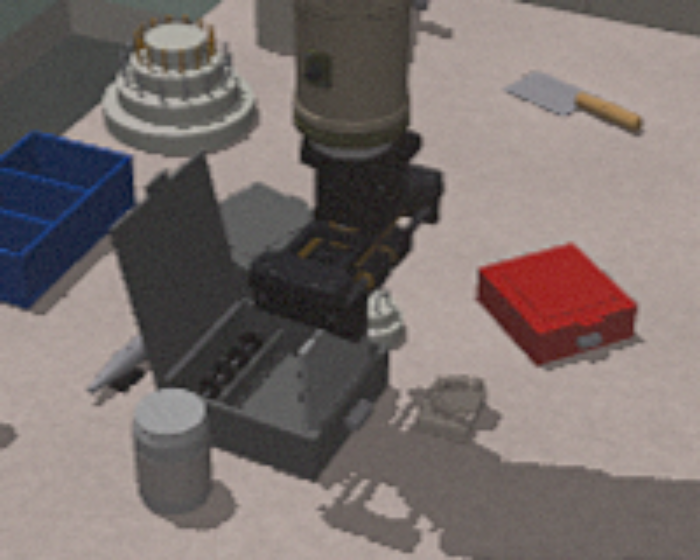

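Emit:
apply_moves(
  increments=[
    {"xyz":[3,13,5],"rotation":[0,0,0],"grip":255},
    {"xyz":[3,29,11],"rotation":[0,0,0],"grip":255},
    {"xyz":[3,43,21],"rotation":[0,0,0],"grip":255},
    {"xyz":[3,54,34],"rotation":[0,0,0],"grip":255},
    {"xyz":[3,54,34],"rotation":[0,0,0],"grip":255},
  ],
)

```text
time: 4.03
ee_pos: [0.5108, 0.1109, 0.0759]
eef_rot: [0.726, 0.688, -0.003, -0.003]
ft_force: [-0.8, -0.6, 0.4]
width: 0.0006
```

```bash
python3 -c "
from h import *
shot('side','side3');shot('top','top3')
tgt(case(-6,0,61),case(-3,0,50),case(-3,0,44))
c=load('side3');cv2.imwrite('pics/side3c.png',cv2.resize(c['img'][130:290,180:380],None,fx=3.5,fy=3.5))"
```

```text
t 4.125 pos [0.5107 0.1112 0.0768] case [-15.3   1.5  76.8] F [-0.6  0.1  0.5] j [ 0.35  0.36 -0.76  1.86  0.28  1.04  1.  ] w 0.0003
rot [-0.4  0.  -0.3]
 inc [-1.4  9.5 15.7]
 inc [-1.4 12.5 26.7]
 inc [-1.4 12.6 32.7]
```

View pics/side3c.png

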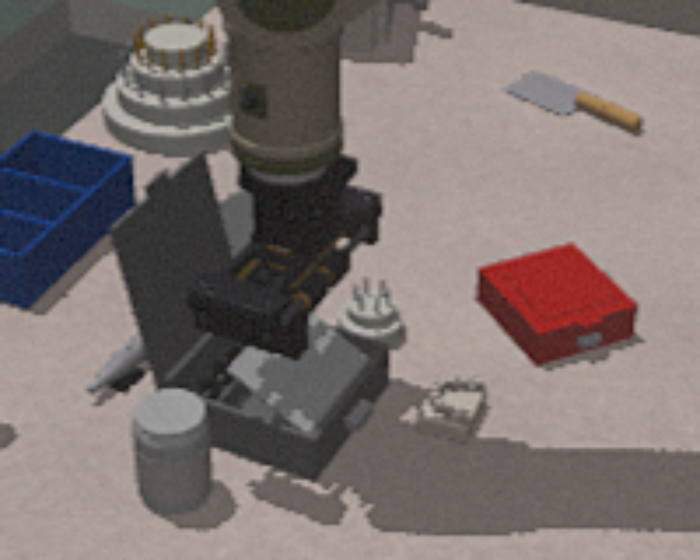

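The rack is folding, now near 30° at crop (310,370), with the finger on it. I'll follow it down and press.

Emit:
apply_moves(
  increments=[
    {"xyz":[0,6,8],"rotation":[0,0,0],"grip":255},
    {"xyz":[0,10,16],"rotation":[0,0,0],"grip":255},
    {"xyz":[0,13,24],"rotation":[0,0,0],"grip":255},
    {"xyz":[0,13,30],"rotation":[0,0,0],"grip":255},
    {"xyz":[0,13,32],"rotation":[0,0,0],"grip":255},
  ],
)

```text
time: 4.75
ee_pos: [0.5236, 0.1104, 0.0447]
eef_rot: [0.726, 0.688, -0.003, -0.002]
ft_force: [-6.0, -2.8, 17.3]
width: 0.0007
```

Emit:
apply_moves(
  increments=[
    {"xyz":[0,0,2],"rotation":[0,0,0],"grip":255},
    {"xyz":[0,0,3],"rotation":[0,0,0],"grip":255},
    {"xyz":[0,0,3],"rotation":[0,0,0],"grip":255},
  ],
)

```text
time: 5.12
ee_pos: [0.5237, 0.1105, 0.0444]
eef_rot: [0.726, 0.688, -0.003, -0.001]
ft_force: [-14.9, -5.5, 36.5]
width: 0.0005
```

```bash
python3 -c "
from h import *
tgt()"
```

```text
t 5.125 pos [0.5237 0.1105 0.0444] case [-2.4  1.4 44.4] F [-14.9  -5.5  36.5] j [ 0.32  0.43 -0.73  1.86  0.34  0.99  0.97] w 0.0005
rot [-0.4  0.1 -0.3]
```

The tip stopped at z = 36.4 mm with 36 N down, where 36.5 mm is expected for a flat rack. I'll lift straight up and check.

Emit:
apply_moves(
  increments=[
    {"xyz":[0,0,-50],"rotation":[0,0,0],"grip":255},
    {"xyz":[0,0,-110],"rotation":[0,0,0],"grip":255},
    {"xyz":[0,0,-170],"rotation":[0,0,0],"grip":255},
    {"xyz":[0,0,-222],"rotation":[0,0,0],"grip":255},
  ],
)

```text
time: 5.62
ee_pos: [0.525, 0.111, 0.2688]
eef_rot: [0.726, 0.688, -0.003, -0.001]
ft_force: [0.2, 0.2, -0.6]
width: 0.0005
```

```bash
python3 -c "
from h import *
shot('side','side4');shot('top','top4')
tgt(case(140,0,265),case(140,0,165),case(95,0,165))
W=cloud(load('side4'))[205:275,215:300].reshape(-1,3);W=W[np.isfinite(W).all(1)]
q=((W-C)@Rc)*1000
m=(abs(q[:,1])<45)&(q[:,0]>-50)&(q[:,0]<20); print(np.percentile(q[m][:,2],[5,50,95]),m.sum())
c=load('side4');cv2.imwrite('pics/side4c.png',cv2.resize(c['img'][130:290,180:380],None,fx=3.5,fy=3.5))
for n,b in (('side',(205,295,170,275)),('top',(215,275,160,245))):
  for tag in('0','4'):
    W=cloud(load(n+tag))[b[2]:b[3],b[0]:b[1]].reshape(-1,3);W=W[np.isfinite(W).all(1)];q=(W-C)@Rc*1000
    m=(q[:,0]>73)&(q[:,0]<130)&(q[:,2]>70)&(q[:,2]<210)&(abs(q[:,1])<70); 
    p=np.polyfit(q[m][:,2]-47,q[m][:,0],1);print(n+tag,m.sum(),p, 'case rim', end=' ')
    m=(abs(q[:,2]-45)<4)&(abs(q[:,0])<80)&(abs(q[:,1])<80); print(cv2.minAreaRect(q[m][:,:2].astype(np.float32)))
"
```

```text
t 5.725 pos [0.5271 0.112  0.2721] case [  1.    3.1 272.1] F [ 0.7  0.2 -0.3] j [ 0.41  0.2  -0.8   1.59  0.15  1.41  1.11] w 0.0005
rot [ 0.1  0.1 -0.3]
 inc [ -2.3 139.    7.4]
 inc [ -2.2 138.8 107.4]
 inc [ -2.4  93.8 107.3]
[33.29347312 36.20230474 39.26196665] 459
side0 1256 [ 0.22742877 74.30508087] case rim ((2.4403533935546875, -1.373321533203125), (146.0152130126953, 150.4785614013672), 89.77880096435547)
side4 1255 [ 0.2265268  74.42611606] case rim ((2.1368942260742188, -2.3560028076171875), (151.22279357910156, 147.2445831298828), 0.19844478368759155)
top0 718 [ 0.23352725 70.66273766] case rim ((-0.9294815063476562, 0.42084503173828125), (140.46426391601562, 148.0621795654297), 89.9902114868164)
top4 333 [ 0.23548105 70.3321294 ] case rim ((-38.462303161621094, -66.11812591552734), (48.41050338745117, 19.070335388183594), 24.055112838745117)
```

View pics/side4c.png

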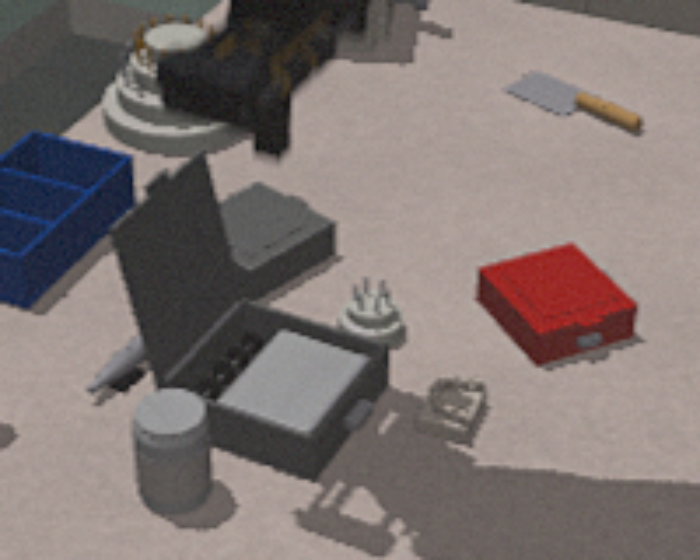

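The rack lies flat at crop (295,380), upper face at 36 mm, and the case has not moved. Next I'll go over and behind the lid, whose tab top is near 200 mm.

Emit:
apply_moves(
  increments=[
    {"xyz":[0,50,5],"rotation":[0,0,0],"grip":255},
    {"xyz":[-2,100,7],"rotation":[0,0,0],"grip":255},
    {"xyz":[-2,140,7],"rotation":[0,0,0],"grip":255},
    {"xyz":[-2,142,57],"rotation":[0,0,0],"grip":255},
    {"xyz":[-2,142,107],"rotation":[0,0,0],"grip":255},
  ],
)

```text
time: 6.35
ee_pos: [0.6692, 0.1026, 0.163]
eef_rot: [0.726, 0.688, 0.0, 0.001]
ft_force: [0.1, 0.7, -0.1]
width: 0.0006
```

```bash
python3 -c "
from h import *
tgt(case(120,0,165))"
```

```text
t 6.35 pos [0.6692 0.1026 0.163 ] case [143.3   0.5 163. ] F [ 0.1  0.7 -0.1] j [ 0.27  0.59 -0.72  1.36  0.39  1.33  1.06] w 0.0006
rot [ 0.1  0.  -0.3]
 inc [ -0.6 -23.3  -2. ]
```

Emit:
apply_moves(
  increments=[
    {"xyz":[0,-15,-8],"rotation":[0,0,0],"grip":255},
    {"xyz":[0,-25,-8],"rotation":[0,0,0],"grip":255},
    {"xyz":[0,-35,-8],"rotation":[0,0,0],"grip":255},
    {"xyz":[0,-47,-8],"rotation":[0,0,0],"grip":255},
    {"xyz":[0,-59,-8],"rotation":[0,0,0],"grip":255},
  ],
)

```text
time: 6.98
ee_pos: [0.6099, 0.1059, 0.1719]
eef_rot: [0.726, 0.688, 0.001, 0.001]
ft_force: [2.7, -0.7, 1.9]
width: 0.0002
```

```bash
python3 -c "
from h import *
shot('side','side5')
tgt()
c=load('side5');cv2.imwrite('pics/side5c.png',cv2.resize(c['img'][130:290,180:380],None,fx=3.5,fy=3.5))
h=np.array([73,47]);
for th in range(100,-1,-10):
  a=np.radians(th);s=117;cx=73-s*np.cos(a)+2.5*np.sin(a);cz=47+s*np.sin(a)+2.5*np.cos(a);print(th,round(cx+9.5),round(cz+8))
"
```

```text
t 7.025 pos [0.6086 0.1062 0.1717] case [ 82.6   1.2 171.7] F [0.7 1.5 1.4] j [ 0.33  0.46 -0.76  1.53  0.32  1.28  1.05] w 0.0005
rot [ 0.1  0.1 -0.2]
100 105 170
90 85 172
80 65 171
70 45 166
60 26 158
50 9 146
40 -6 132
30 -18 116
20 -27 97
10 -32 78
0 -34 58
```

View pics/side5c.png

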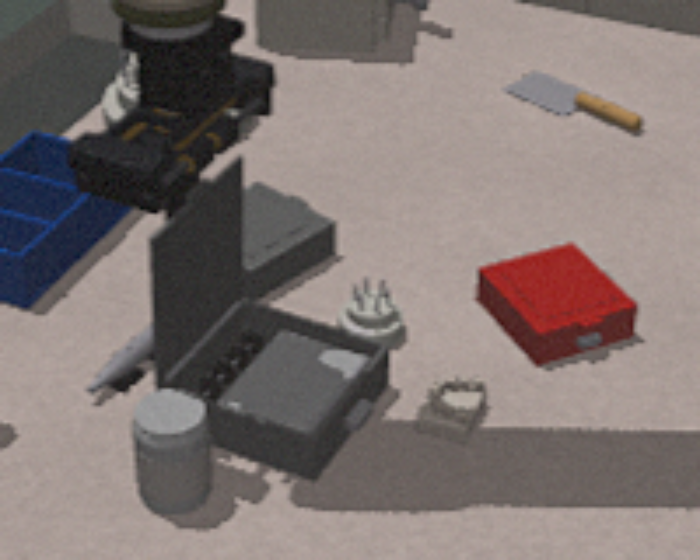

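The lid is now about upright at crop (195,270). I'll follow the arc.

Emit:
apply_moves(
  increments=[
    {"xyz":[0,-18,1],"rotation":[0,0,0],"grip":255},
    {"xyz":[0,-37,6],"rotation":[0,0,0],"grip":255},
    {"xyz":[0,-56,14],"rotation":[0,0,0],"grip":255},
    {"xyz":[0,-73,26],"rotation":[0,0,0],"grip":255},
    {"xyz":[0,-88,40],"rotation":[0,0,0],"grip":255},
  ],
)

```text
time: 7.65
ee_pos: [0.5201, 0.1106, 0.1313]
eef_rot: [0.725, 0.688, 0.0, 0.001]
ft_force: [1.3, 0.3, 0.1]
width: 0.0005
```

```bash
python3 -c "
from h import *
shot('side','side6')
tgt()
c=load('side6');cv2.imwrite('pics/side6c.png',cv2.resize(c['img'][130:290,180:380],None,fx=3.5,fy=3.5))
"
```

```text
t 7.7 pos [0.5176 0.1107 0.1293] case [ -8.5   1.3 129.3] F [-0.6  1.  -2.7] j [ 0.41  0.31 -0.81  1.8   0.25  1.14  1.03] w 0.0003
rot [-0.1  0.1 -0.2]
```

View pics/side6c.png

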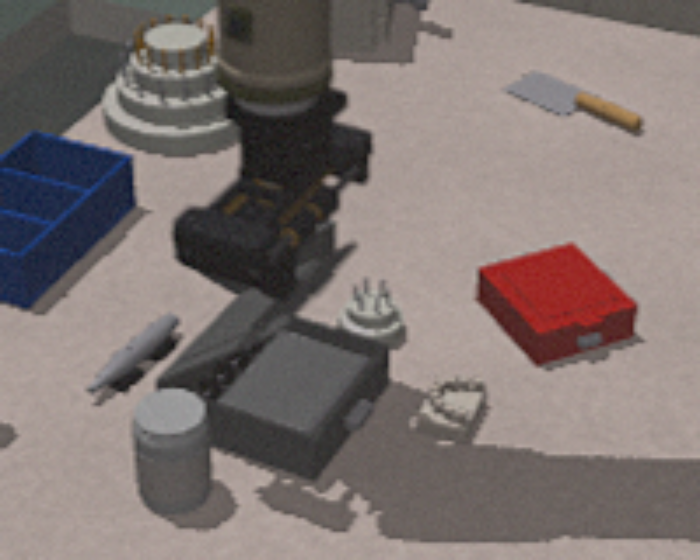

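The lid has passed 45° and is following the finger at crop (320,265). I'll continue down.

Emit:
apply_moves(
  increments=[
    {"xyz":[0,-10,14],"rotation":[0,0,0],"grip":255},
    {"xyz":[0,-18,30],"rotation":[0,0,0],"grip":255},
    {"xyz":[0,-23,47],"rotation":[0,0,0],"grip":255},
    {"xyz":[0,-26,60],"rotation":[0,0,0],"grip":255},
    {"xyz":[0,-26,67],"rotation":[0,0,0],"grip":255},
  ],
)

```text
time: 8.32
ee_pos: [0.491, 0.1119, 0.0613]
eef_rot: [0.725, 0.689, -0.002, 0.0]
ft_force: [-0.6, -0.1, 1.2]
width: 0.0002
```

Emit:
apply_moves(
  increments=[
    {"xyz":[0,0,4],"rotation":[0,0,0],"grip":255},
    {"xyz":[0,0,6],"rotation":[0,0,0],"grip":255},
    {"xyz":[0,0,7],"rotation":[0,0,0],"grip":255},
  ],
)

```text
time: 8.7
ee_pos: [0.4913, 0.1121, 0.0575]
eef_rot: [0.725, 0.689, -0.003, 0.001]
ft_force: [-23.8, -7.0, 56.3]
width: 0.0009
```

```bash
python3 -c "
from h import *
tgt()"
```

```text
t 8.7 pos [0.4913 0.1121 0.0575] case [-34.8   1.4  57.5] F [-23.8  -7.   56.3] j [ 0.38  0.35 -0.79  1.93  0.3   0.99  0.97] w 0.0009
rot [-0.1  0.3 -0.2]
```

The tip is at 49.5 mm, as expected for a fully shut lid, with 56 N down. I'll lift off and check.

Emit:
apply_moves(
  increments=[
    {"xyz":[0,0,-10],"rotation":[0,0,0],"grip":255},
    {"xyz":[0,0,-60],"rotation":[0,0,0],"grip":255},
    {"xyz":[0,0,-120],"rotation":[0,0,0],"grip":255},
    {"xyz":[0,0,-180],"rotation":[0,0,0],"grip":255},
    {"xyz":[0,-40,-210],"rotation":[0,0,0],"grip":255},
  ],
)

```text
time: 9.32
ee_pos: [0.4537, 0.1154, 0.2708]
eef_rot: [0.725, 0.688, -0.0, 0.001]
ft_force: [0.3, -0.5, 1.0]
width: 0.0005
```

```bash
python3 -c "
from h import *
shot('side','side7');shot('top','top7')
tgt()
c=load('side7');cv2.imwrite('pics/side7c.png',cv2.resize(c['img'][130:290,180:380],None,fx=3.5,fy=3.5))
W=cloud(c)[180:285,190:310].reshape(-1,3);W=W[np.isfinite(W).all(1)];q=(W-C)@Rc*1000
m=(abs(q[:,0])<85)&(abs(q[:,1])<75)&(q[:,2]>40)&(q[:,2]<70);z=q[m]
print('lid z front/rear',np.median(z[z[:,0]<-40][:,2]),np.median(z[z[:,0]>40][:,2]),cv2.minAreaRect(z[:,:2].astype(np.float32)))
# bystander displacement: image difference between first and last, jar/burstand/cast
for n in ('side',):
  a,b=cloud(load(n+'0')),cloud(c)
  for nm,(x,y) in dict(jar=(.551,.231),bur=(.483,-.02),cast=(.38,.06),hp=(.67,.11)).items():
    for w in (a,b):
      k=(abs(w[...,0]-x)<.06)&(abs(w[...,1]-y)<.045)&(w[...,2]>.012)
      p=w[k];pc=(p-C)@Rc*1000;o=((abs(pc[:,0])>78)|(abs(pc[:,1])>73))&(pc[:,2]<95);print(nm,p[o].mean(0).round(4),o.sum())
"
```

```text
t 9.425 pos [0.4513 0.1169 0.2716] case [-75.    4.3 271.6] F [1.3 0.2 1.2] j [ 0.53 -0.   -0.87  1.76  0.01  1.38  1.18] w 0.0003
rot [ 0.2  0.4 -0.1]
lid z front/rear 49.65842417626739 50.00202912547196 ((-1.2629928588867188, -0.745208740234375), (161.668701171875, 145.64056396484375), 0.5750654339790344)
jar [0.5466 0.25   0.0608] 651
jar [0.5467 0.25   0.0608] 651
bur [ 0.4821 -0.0197  0.0274] 113
bur [ 0.4923 -0.0173  0.0279] 197
cast [0.383 0.063 0.021] 227
cast [0.3828 0.0633 0.0209] 231
hp [0.6465 0.1287 0.044 ] 131
hp [0.6624 0.1111 0.0206] 139
```

View pics/side7c.png

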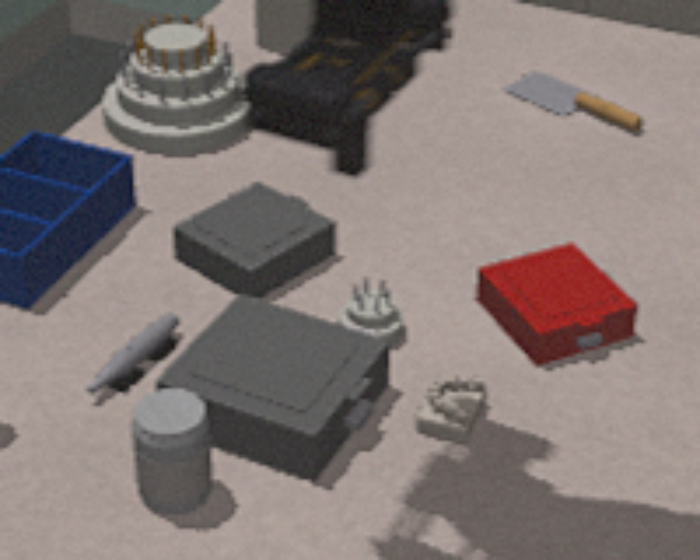

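The lid is shut and level at crop (275,365), 49.7 mm high at the front and 50.0 mm at the rear. The bystanders look in place, with the jar, bur stand and cast at the same pixels as before. Handing in.

```bash
python3 -c "
from bench import r
print(r.close_job())"
```

```text
the job is handed in; nothing more can be done
None
```

The rack lies flat in the grey case and the lid is pressed fully shut. I handed the job in at about 9.4 s of the 53 s allowed. With closed fingertips I folded the rack first, then swung the lid over from behind and pressed it down.

**Rack:** pressing on it, the fingertip stopped at 36.4 mm (36.5 mm expected when flat). The camera then gave a median of 36.2 mm for its upper face.

**Lid:** the fingertip stopped at 49.5 mm when pressing. Afterwards the camera measured the top at 49.7 mm at the front and 50.0 mm at the rear.

**Case and bystanders:**
- **Case:** its rim and lid line measured the same after the rack was folded, to within about 1 mm. After the lid was shut, its outline was still centred where first measured, to about 1 mm.
- **Jar and cast:** these agree before and after to within 0.3 mm.
- **Bur stand and handpiece:** the before-and-after numbers disagreed by 1 to 2 cm. I put that down to the upright rack and lid having hidden them in the first picture, and the bur stand is at the same pixels in the later pictures. I did not measure either one separately.
- **Beaker, wax knife and brush:** I did not measure these; the arm never went near them.

**Forces:** the largest readings, taken at the end of moves, were about 56 N down with about 25 N sideways, during the final press on the lid. Two move calls were refused because they lacked a rotation field, and nothing moved.

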